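# Point out the badly washed-out flower in a screen-printing stencil

### The job

One of the four flowers in the stencil of the clamped screen has not washed out properly: half of its petals are missing. With your fingertips push the squeegee that lies over the flowers across the screen, without lifting it, until it rests along the frame bar at the clamps; then point at the bad flower for your workmate: hold your fingertips just above its centre for at least two seconds and finish still pointing there. Never touch the stencil itself, and leave everything else where it stands.

Things in the scene. Friction and masses are not known exactly. Their poses are not given: they have to be found in the camera images.
- press: Fixed screen-printing base: grey-topped board 445 x 640 mm, 18 mm thick, with a metal-framed screen held in two hinge clamps. Origin: on the table under the screen's centre; x points across the screen to the clamps (away from the robot), y along its long side to the left, z up. Frame 310 (x) x 410 (y) mm outside, bars 30 mm wide, tops at z = 47 mm.
- clamp_bar (a point): Middle of the inner face of the frame's clamp-side bar, where it meets the stencil: x = 125, y = 0, z = 25 mm of the press; axes as the press. The bar is 22 mm higher than the stencil. The clamps' black knobs stand 15 mm beyond this face, 120 mm to either side, up to 84 mm above the table.
- mesh: The stencil: teal-coated mesh, 250 (x) x 350 (y) mm, filling the frame; fixed, delicate, not to be touched by the robot. Origin: screen's centre, 23 mm above the table; upper face 2 mm above the origin. Axes as the press. The four flowers lie in a row at x = -45 mm, y = -105, -35, 35, 105 mm.
- squeegee: Wooden squeegee with brown blade, loose, flat on the stencil: 98 (x) x 240 (y) x 28 mm high, 0.4 kg, slides at a few N. Origin: centre of underside; x to the blade and clamps. Handle from x = -49 (flat back, to push at mid-length) to 23 mm, then blade, 8 mm thick, to 49 mm. 40 mm or more is free behind its back. Along the bar its origin is 49 mm short of point clamp_bar.
- bad_flower: The bad flower: flat pale opening in the teal stencil, a centre dot and only three neighbouring petals; the other three flowers have six petals all round, 60 mm across. Which of the four places it has varies. Origin: its centre dot, on the stencil's upper face (25 mm above the table), z up. Pointing is judged by the tool point (TCP) over this origin.
- ink_tub: White lidded plastic ink tub, 86 mm across, 85 mm tall, standing on the base left of the screen. Loose, to be left alone. Origin: middle of its underside.
- tape_roll: Roll of brown tape, 96 mm across, 25 mm high, lying flat on the base left of the screen. Loose, to be left alone. Origin: middle of its underside.
- ink_jar: Clear jar with black lid, 68 mm across, 75 mm tall, on the base right of the screen. Loose, to be left alone. Origin: middle of its underside.
- filler_pot: Small amber glass pot with metal lid, 52 mm across, 55 mm tall, on the base right of the screen. Loose, to be left alone. Origin: middle of its underside.
- ink_knife: Ink knife (spatula), 220 mm long, 30 mm wide, 16 mm high, lying on the front margin of the base, between the screen and the robot. Loose, to be left alone. Origin: its underside, near its middle.
- pen_pot: Grey pot with pens, 76 mm across, about 140 mm tall with the pens, on the base's near right corner. Loose, to be left alone. Origin: middle of its underside.

How it is judged:
On the way, in this order (a step that is already met when the one before it is completed fails the run):
1. the squeegee has been pushed to the clamp-side bar of the screen and lies along it, uncovering the flowers (x of squeegee in the frame of press above 0.062 m and angle between the x axis of squeegee and the x axis of press, either way round below 0.12 rad and z of squeegee in the frame of press below 0.033 m), for 0.2 s.
2. the tool point dwells just above the bad flower's centre for two seconds (horizontal distance between the grasp point and bad_flower below 0.02 m and z of the grasp point in the frame of bad_flower between 0.01 and 0.065 m), for 2 s.
At the end, for the whole second after the job is handed in: The squeegee lies flat and still on the stencil along the clamp-side bar (within 14 mm of touching it, square to 0.12 rad), and the tool point is still above the bad flower: within 20 mm of its centre sideways and 10 to 65 mm above the stencil (all of step 1 and all of step 2 and linear speed of squeegee below 0.01 m/s).
It fails at once if the robot touches the stencil (contact force between any of the fingers, the arm and mesh above 0.5 N).
It fails at once if the squeegee is pushed with the arm or the gripper's body instead of the fingers (contact force between the arm and squeegee above 2 N).
It fails at once if the squeegee is lifted or tipped off the stencil (z of squeegee in the frame of press above 0.037 m or angle between squeegee's own z axis and vertical above 0.2 rad).
It fails at once if a bystander is shifted by more than 20 mm (distance of any of ink_tub, tape_roll, ink_jar, filler_pot, ink_knife, pen_pot from where it was at the start of the episode above 0.02 m).
It also fails if it takes over 42 s, if anything falls off the work surface, if the arm or the gripper's body presses on something with over 40 N, if the wrist force passes 120 N, or if a joint passes its speed limit or range.

### The arm

A 6-joint arm with a two-finger parallel gripper is mounted at the origin on the work surface. World frame = base frame: x ahead of the robot, y to its left, z up, the work surface at z = 0. Lengths are in m, angles in rad, forces in N, time in s.
With the tool pointing down it reaches from about 0.35 to 0.85 m from the base axis. Payload 8.1 kg.
Tool frame: the origin (TCP) lies between the finger pads, 19 mm behind the fingertips; this is the grasp point; z points along the fingers, y is the line along which they close (so a half turn about z gives the same grasp; the last joint's range is limited). The gripper opens to 93 mm and grips with 3 to 60 N. Pads are 15 mm wide; open, the fingers measure 128 mm over their backs; the gripper's body (75 mm by 188 mm) begins 65 mm behind the grasp point.
Start: joints at [-1.398, 0.13, 1.488, -0, 1.523, -0.085], TCP at [0.153, -0.58, 0.237] pointing down, gripper open.
Joint ranges: [-2.96, 2.96], [-0.89, 2.26], [0.02, 2.5], [-1.34, 4.48], [0, 2.73], [-2.66, 2.66]. Speed limits (rad/s): [2.39, 2.39, 2.79, 3.14, 3.14, 3.14].

### API

Orientations are given as a rotation vector (axis times angle).
In Python, from plant import telemetry, viewer, order gives the robot as it stands.
- The arm moves only by the tool send_rows, never from a script. Its argument "plan" is a list that holds one entry, the list of rows, each a list of 5 numbers: the closure, from -1 (fully open) to 1 (shut), then the shift along the world's x, y, z normalised to -1 to 1, where 1 is 0.2 m, then the turn about the world's z normalised to -1 to 1, where 1 is 60 degrees. A call has 1 to 20 rows; each row is the pose to reach, as a shift and turn from the pose commanded when the call began; what a row does not reach only later rows make up. A row lasts 1/12 s, in which the tool goes at most 41.7 mm and 7.16 degrees, less where a joint would pass 70% of its speed; a pose out of reach is approached as far as the arm can. A call with a number of a shift or a turn outside -1 to 1 is refused whole. A call with a gripper value outside its range is refused whole. The fingers move at their own pace and stop on an object; "force" is the grip in N (left out, the last holds). Time passes only in rows, so rows that repeat a pose let the fingers close. It gives the time, the measured TCP pose, the force, the opening and the grip force at its end, in the units of the state.
- telemetry.read_state(): the state, without advancing time (a new reading comes with each control period).
- viewer.read_camera(name): name is "side" or "top"; returns (picture, depth): 384x512x3 uint8, blue, green, red; 384x512 float32, m along the optical axis (not along the pixel's ray), 0 where there is no reading.
- viewer.calibration(name): a dict with "camera_matrix" (3x3 intrinsics, pixels), "extrinsics" (4x4, takes a point from camera to world coordinates). Camera axes: x right, y up, looking along -z (the intrinsics and any distortion apply to the point x, -y, -z); pixel columns grow to the right and rows downward; lengths in m; the calibration is good to about 2 mm. A picture is of the moment at which its call begins. calibration takes no time and is no camera call.
- order.close_job(): hands the job in; it is judged then, once.
The state is a dict: "t": time; "q": joint angles; "dq": joint speeds; "joint_torque": joint torques, N m; "tool_pos": TCP position; "orientation": TCP orientation; "force": force on the tool from outside, world axes, zero at the start; "wrist_torque": the same for the moment, N m; "opening": finger opening in m; "gripper_force": force on a finger pad.
Only numpy, scipy, OpenCV 4.12 (cv2) and the standard library are available. Lean on these libraries where they do the work, as an engineer would, in place of code of your own. Each camera call takes 0.05 s, during which the arm holds its last target. There are 200 camera calls.

## Working session

There is one attempt and no reset: what is moved stays moved. The work goes in short steps, Python scripts to look and compute and a tool call to move; the robot and the scene stay as the last step left them, time stands still between calls to the robot, and variables do not carry over. Pictures are saved under pics/ and viewed, at most 10 in all, crops included, and the job is handed in when it is done.

Besides the shell and the picture viewer there is one more tool, called after "Emit:" as name([rows], argument=value, ...), one row to a line, values as JSON. send_rows: Moves the arm, as the interface text tells. Scaled input: -1 to 1 covers 0.2 m each way for a shift and 60 degrees each way for a turn. Its arguments: {"type":"object","properties":{"plan":{"type":"array"},"force":{"type":"number"}},"required":["plan"]}

```bash
mkdir -p pics; cat > h.py <<'E'
import numpy as np, cv2
from plant import telemetry, viewer, order
def grab(n):
    p,d=viewer.read_camera(n); return p,d
def pts(n,uv,z=None,d=None):
    c=viewer.calibration(n);K=np.array(c["camera_matrix"]);T=np.array(c["extrinsics"])
    uv=np.atleast_2d(np.array(uv,float))
    dist=c.get("distortion")
    r=cv2.undistortPoints(uv[:,None],K,None if dist is None else np.array(dist))[:,0]
    r=np.c_[r[:,0],-r[:,1],-np.ones(len(r))]@T[:3,:3].T
    o=T[:3,3]
    if z is not None: return o+r*((z-o[2])/r[:,2])[:,None]
    return o+r*np.asarray(d)[:,None]
E
python3 - <<'E'
from h import *
for n in("top","side"):
    p,d=grab(n); cv2.imwrite(f"pics/{n}0.png",p); np.save(f"{n}0.npy",d); c=viewer.calibration(n); print(n,c)
print(telemetry.read_state())
E
```

```text
top {'camera_matrix': array([[431.30608209,   0.        , 254.85330711],
       [  0.        , 431.30608209, 187.52412188],
       [  0.        ,   0.        ,   1.        ]]), 'extrinsics': array([[-0.01993122,  0.99802728, -0.05953401,  0.4829042 ],
       [-0.99947476, -0.02141122, -0.02432603,  0.01944042],
       [-0.02555274,  0.05901789,  0.99792983,  0.96364652],
       [ 0.        ,  0.        ,  0.        ,  1.        ]])}
side {'camera_matrix': array([[365.34886483,   0.        , 258.41818756],
       [  0.        , 365.34886483, 189.54041454],
       [  0.        ,   0.        ,   1.        ]]), 'extrinsics': array([[-0.97355363,  0.15412055, -0.16864219,  0.38139066],
       [-0.22735593, -0.58116116,  0.78138402,  0.79196416],
       [ 0.02241905,  0.79906105,  0.60083178,  0.64539709],
       [ 0.        ,  0.        ,  0.        ,  1.        ]])}
{'t': 0.1, 'q': array([-1.39841158e+00,  1.31028084e-01,  1.48919583e+00,  2.66862815e-05,
        1.52296205e+00, -8.54158450e-02]), 'dq': array([-1.46346474e-05, -2.92591558e-03, -1.87715931e-03,  4.11006621e-04,
        1.04101009e-03, -2.70675226e-04]), 'joint_torque': array([ 3.92522179e-05, -5.61341143e+01, -4.93097448e+01,  7.70348101e-02,
        2.90940050e-02, -6.86730118e-05]), 'tool_pos': array([ 0.15291249, -0.57969592,  0.2365127 ]), 'orientation': array([-3.11395006e+00, -4.03624966e-01,  6.69334836e-05]), 'force': array([ 0.21466614, -0.28975269, -0.43105908]), 'wrist_torque': array([ 0.01830355, -0.01179441,  0.03520034]), 'gripper_force': 0.0, 'opening': 0.09301080367491353}
```

View pics/top0.png

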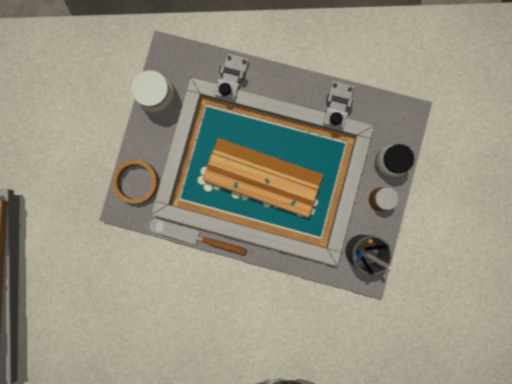

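View pics/side0.png

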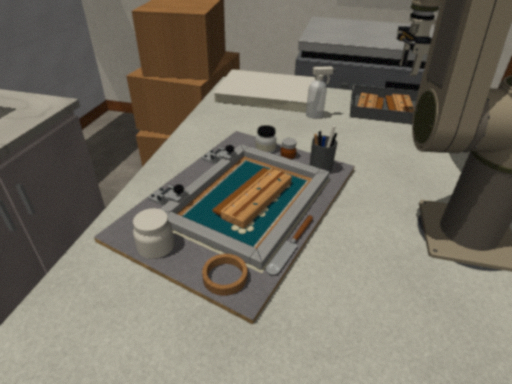

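The top view shows the screen at yaw about -14°, with frame corners near (193,80), (372,127), (338,263) and (155,212). The squeegee is at about (263,178), and the flowers are partly covered below it. The side view shows the same scene, with the arm clear of it.

```bash
python3 - <<'E'
from h import *
p=cv2.imread("pics/top0.png"); d=np.load("top0.npy")
v,u=np.mgrid[:384,:512]; P=pts("top",np.c_[u.ravel(),v.ravel()],d=d.ravel()).reshape(384,512,3)
z=P[...,2]; roi=np.zeros((384,512),bool); roi[70:270,150:380]=1
print("z mesh",np.median(z[120:125,225:300]),"board",z[50,180],"table",z[20,60])
# board plane contour
hsv=cv2.cvtColor(p,cv2.COLOR_BGR2HSV)
def rect(m,zz,name):
    m=cv2.morphologyEx(m.astype(np.uint8),cv2.MORPH_OPEN,np.ones((3,3)))
    c=max(cv2.findContours(m,cv2.RETR_EXTERNAL,cv2.CHAIN_APPROX_NONE)[0],key=cv2.contourArea)[:,0]
    w=pts("top",c,z=zz)[:,:2]
    r=cv2.minAreaRect((w*1000).astype(np.float32)); print(name,r,cv2.minAreaRect(c)[0])
rect(roi&(z>.038)&(z<.056),.047,"frame+sq")
rect((z>.010),.018,"board")
teal=(hsv[...,0]>80)&(hsv[...,0]<105)&(hsv[...,1]>130)
hull=np.zeros((384,512),np.uint8); rect(teal&roi,.025,"teal")
sq=np.zeros_like(roi); sq[125:225,195:330]=1
wood=(hsv[...,0]<25)&(hsv[...,1]>90)&sq&(z>.036)
for t in(.036,.045): rect(wood&(z>t),.053 if t>.04 else .05,"sq")
o=cv2.resize(p[70:270,140:390],None,fx=3,fy=3,interpolation=cv2.INTER_CUBIC); cv2.imwrite("pics/crop0.png",o)
E
```

```text
z mesh 0.024432702118747596 board 0.018766831443421617 table 0.0013808836222962695
frame+sq ((575.6989135742188, 25.869049072265625), (408.8697204589844, 309.2941589355469), 73.54794311523438) (262.0933837890625, 170.52490234375)
board ((598.98779296875, 24.526214599609375), (658.5504760742188, 445.3330993652344), 73.59002685546875) (264.61309814453125, 163.49227905273438)
teal ((575.9242553710938, 25.471389770507812), (312.7286682128906, 207.00326538085938), 73.54863739013672) (262.35272216796875, 170.92739868164062)
sq ((559.16455078125, 26.07952117919922), (238.75640869140625, 97.18647766113281), 69.41866302490234) (262.33856201171875, 177.3184814453125)
sq ((547.5259399414062, 30.32727813720703), (237.97398376464844, 72.23286437988281), 69.43241119384766) (260.45513916015625, 182.70643615722656)
```

View pics/crop0.png

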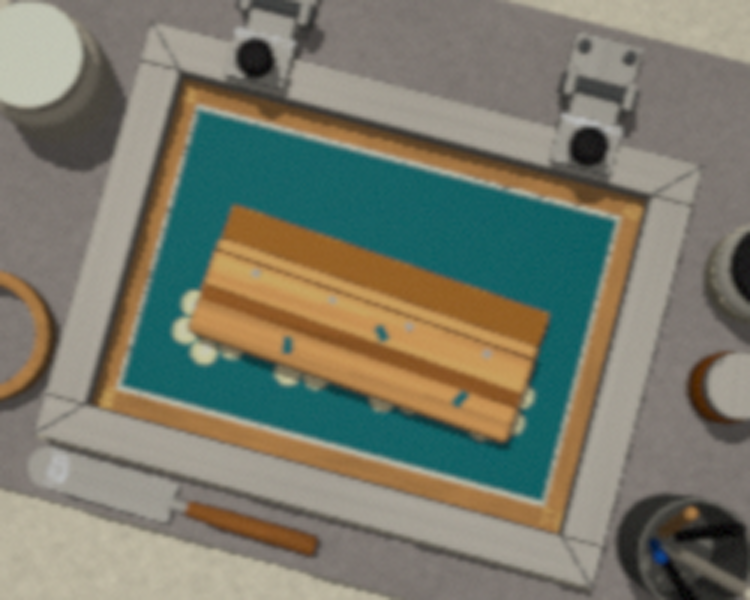

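Emit:
send_rows([
  [[-1,0.05,0.1,0,-0.03],[-1,0.13,0.25,0,-0.09],[-1,0.21,0.4,0,-0.15],[-1,0.29,0.55,0,-0.2],[-1,0.37,0.7,0,-0.24],[-1,0.41,0.79,0,-0.26],[-1,0.41,0.79,0,-0.26]],
])

```text
t: 0.68
tool_pos: [0.2365, -0.4191, 0.2371]
orientation: [-3.14, 0.02, -0.001]
force: [-0.3, 0.3, -0.1]
opening: 0.0933
gripper_force: 0.0
```

Emit:
send_rows([
  [[-1,0.05,0.1,0,-0.03],[-1,0.13,0.25,0,-0.09],[-1,0.21,0.4,0,-0.15],[-1,0.29,0.55,0,-0.2],[-1,0.37,0.7,0,-0.24],[-1,0.41,0.79,0,-0.26],[-1,0.41,0.79,0,-0.26]],
])

```text
t: 1.27
tool_pos: [0.3182, -0.2619, 0.2373]
orientation: [-3.109, 0.445, -0.001]
force: [0.0, -0.3, -0.4]
opening: 0.0929
gripper_force: 0.0
```

Emit:
send_rows([
  [[-1,0.05,0.1,0,0],[-1,0.13,0.25,0,0],[-1,0.21,0.4,0,0],[-1,0.29,0.55,0,0],[-1,0.37,0.7,0,0],[-1,0.41,0.79,0,0],[-1,0.41,0.79,0,0]],
])

```text
t: 1.85
tool_pos: [0.4001, -0.1043, 0.2373]
orientation: [-3.109, 0.443, 0.0]
force: [-0.1, -1.4, 0.5]
opening: 0.0929
gripper_force: 0.0
```

Emit:
send_rows([
  [[-1,0.05,0.1,0,0],[-1,0.13,0.25,0,0],[-1,0.21,0.4,0,0],[-1,0.29,0.55,0,0],[-1,0.37,0.7,0,0],[-1,0.41,0.79,0,0],[-1,0.41,0.79,0,0]],
])

```text
t: 2.43
tool_pos: [0.4822, 0.0532, 0.2369]
orientation: [-3.11, 0.444, 0.001]
force: [-0.3, 0.1, 0.6]
opening: 0.0929
gripper_force: 0.0
```

Emit:
send_rows([
  [[-1,0,0,-0.1,0],[-1,0,0,-0.25,0],[-1,0,0,-0.4,0],[-1,0,0,-0.55,0],[-1,0,0,-0.7,0],[-1,0,0,-0.8,0],[-1,0,0,-0.87,0],[-1,0,0,-0.9,0],[-1,0,0,-0.92,0],[-1,0,0,-0.92,0]],
])

```text
t: 3.27
tool_pos: [0.4809, 0.0507, 0.0532]
orientation: [3.109, -0.45, -0.001]
force: [-0.2, 0.3, -0.7]
opening: 0.0929
gripper_force: 0.0
```

```bash
python3 - <<'E'
from h import *
print(telemetry.read_state()["tool_pos"],telemetry.read_state()["force"])
p,d=grab("side"); cv2.imwrite("pics/side1.png",cv2.resize(p[130:290,130:350],None,fx=3,fy=3,interpolation=cv2.INTER_CUBIC))
E
```

```text
[0.48090042 0.05071194 0.05315268] [-0.22145686  0.29705531 -0.65731777]
```

View pics/side1.png

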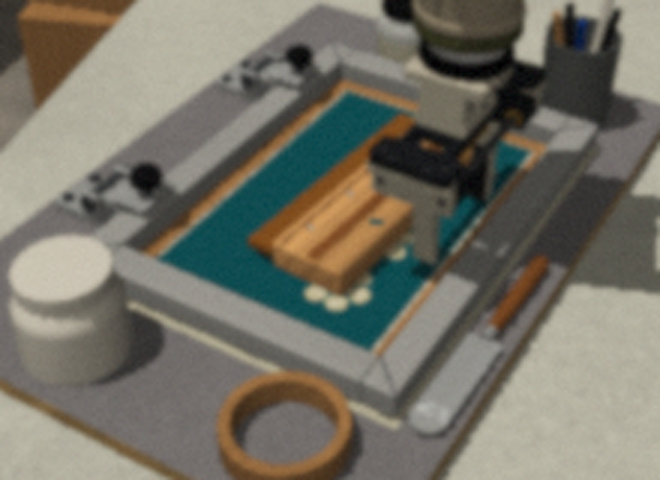

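The fingers are down between the squeegee's flat back (about (345,285)) and the near bar, clear of both and of the mesh.

Emit:
send_rows([
  [[-1,0.01,-0.003,0,0],[-1,0.03,-0.009,0,0],[-1,0.05,-0.015,0,0],[-1,0.07,-0.021,0,0],[-1,0.09,-0.027,0,0],[-1,0.11,-0.033,0,0],[-1,0.13,-0.039,0,0],[-1,0.15,-0.045,0,0],[-1,0.17,-0.05,0,0],[-1,0.19,-0.056,0,0],[-1,0.21,-0.062,0,0],[-1,0.23,-0.068,0,0],[-1,0.25,-0.074,0,0],[-1,0.27,-0.08,0,0],[-1,0.29,-0.086,0,0],[-1,0.31,-0.092,0,0],[-1,0.33,-0.098,0,0],[-1,0.35,-0.104,0,0],[-1,0.36,-0.106,0,0],[-1,0.36,-0.106,0,0]],
])

```text
t: 4.98
tool_pos: [0.5538, 0.0304, 0.0536]
orientation: [-3.109, 0.449, -0.001]
force: [-0.2, -0.8, -0.5]
opening: 0.0929
gripper_force: 0.0
```

```bash
cat > m.py <<'E'
from h import *
s=telemetry.read_state(); q=s["tool_pos"][:2]-[.5757,.0257]; c,sn=.9591,-.2832
print("tcp press",c*q[0]+sn*q[1],-sn*q[0]+c*q[1],s["tool_pos"][2],s["force"],s["t"])
E
python3 m.py
```

```text
tcp press -0.022356800731901463 -0.0016944828400291085 0.05363966819338295 [-0.21002532 -0.76438163 -0.50926386] 4.9833
```

Emit:
send_rows([
  [[-1,0.01,-0.003,0,0],[-1,0.025,-0.007,0,0],[-1,0.04,-0.012,0,0],[-1,0.055,-0.016,0,0],[-1,0.07,-0.021,0,0],[-1,0.085,-0.025,0,0],[-1,0.1,-0.03,0,0],[-1,0.115,-0.034,0,0],[-1,0.13,-0.038,0,0],[-1,0.14,-0.041,0,0],[-1,0.15,-0.044,0,0],[-1,0.16,-0.047,0,0],[-1,0.17,-0.05,0,0],[-1,0.175,-0.052,0,0],[-1,0.18,-0.053,0,0],[-1,0.18,-0.053,0,0]],
])

```text
t: 6.32
tool_pos: [0.5892, 0.02, 0.0536]
orientation: [-3.109, 0.449, -0.0]
force: [-3.6, 1.4, 3.1]
opening: 0.0933
gripper_force: 2.0
```

```bash
python3 - <<'E'
import m
from h import *
p,d=grab("side"); cv2.imwrite("pics/side2.png",cv2.resize(p[130:290,130:350],None,fx=3,fy=3,interpolation=cv2.INTER_CUBIC))
E
```

```text
tcp press 0.01452101859315635 -0.001623221622758886 0.05358378073271561 [-3.61092162  1.41689075  3.10874468] 6.3167
```

View pics/side2.png

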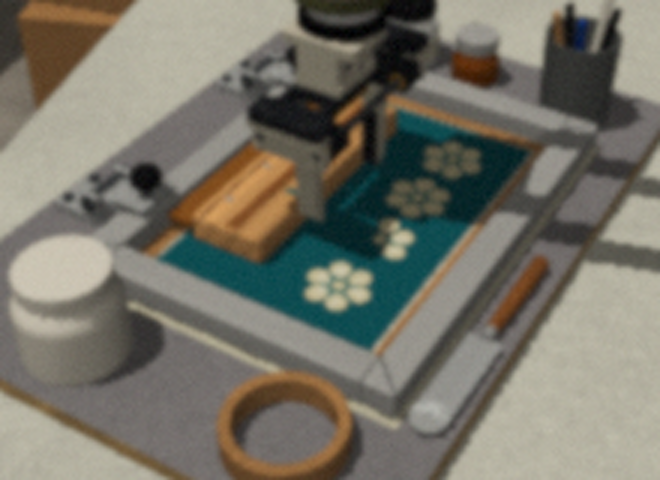

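The squeegee now lies near the clamp bar and the flowers are uncovered. The one at about (393,240), second from the left (y = +35), has only half its petals. I'll back off, lift and measure from above.

Emit:
send_rows([
  [[-1,-0.03,0.009,0,0],[-1,-0.08,0.024,0,0],[-1,-0.13,0.038,0,0],[-1,-0.15,0.044,0,0],[-1,-0.17,0.05,0.1,0],[-1,-0.25,0.07,0.25,0],[-1,-0.4,0.1,0.4,0],[-1,-0.55,0.14,0.55,0],[-1,-0.7,0.18,0.7,0],[-1,-0.85,0.22,0.75,0],[-1,-0.95,0.25,0.8,0],[-1,-1,0.26,0.8,0],[-1,-1,0.26,0.8,0]],
])

```text
t: 7.45
tool_pos: [0.3886, 0.0725, 0.2147]
orientation: [-3.109, 0.447, -0.006]
force: [-0.0, 0.6, 0.1]
opening: 0.093
gripper_force: 0.0
```

```bash
python3 - <<'E'
import m
from h import *
p,d=grab("top"); cv2.imwrite("pics/top2.png",cv2.resize(p[60:280,120:420],None,fx=2.5,fy=2.5,interpolation=cv2.INTER_CUBIC))
hsv=cv2.cvtColor(p,cv2.COLOR_BGR2HSV)
v,u=np.mgrid[:384,:512]; P=pts("top",np.c_[u.ravel(),v.ravel()],d=d.ravel()).reshape(384,512,3)
R=np.array([[.9591,-.2832],[.2832,.9591]]); Q=(P[...,:2]-[.5757,.0257])@R.T
m=(hsv[...,0]<25)&(hsv[...,1]>90)&(P[...,2]>.045)&(P[...,2]<.06)&(abs(Q[...,1])<.16)&(Q[...,0]>-.05)&(Q[...,0]<.12)
c=max(cv2.findContours(m.astype(np.uint8),0,1)[0],key=cv2.contourArea)[:,0]
w=(pts("top",c,z=.053)[:,:2]-[.5757,.0257])@R.T
print("handle in press (add 13 to x)",cv2.minAreaRect((w*1000).astype(np.float32)))
f=(hsv[...,1]<110)&(hsv[...,2]>110)&(abs(Q[...,0]+.045)<.045)&(abs(Q[...,1])<.15)&(P[...,2]<.034)
f=cv2.dilate(f.astype(np.uint8),np.ones((3,3)))
n,l,st,ce=cv2.connectedComponentsWithStats(f)
for i in range(1,n):
    if st[i,4]>20: print(st[i],(pts("top",ce[i],z=.025)[0,:2]-[.5757,.0257])@R.T*1000)
E
```

```text
tcp press -0.19271060594150052 -0.008116722682063642 0.21473288866641965 [-0.03443479  0.6103523   0.09427489] 7.45
handle in press (add 13 to x) ((61.623043060302734, -1.159820556640625), (238.01942443847656, 78.05557250976562), 89.97760009765625)
[196 163  31  30 690] [-44.45638086 104.34277289]
[ 230  180   59   30 1117] [-48.13502928 -12.24509364]
[288 188  32  31 708] [ -44.87274376 -105.54526076]
```

View pics/top2.png

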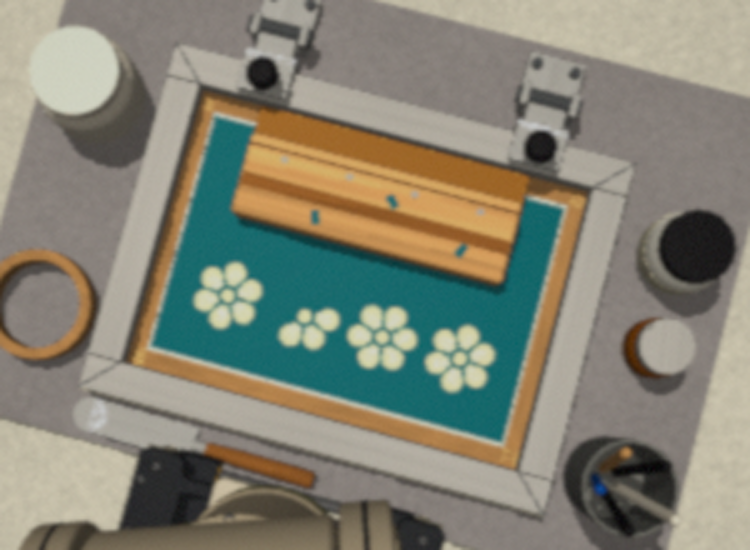

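The top view shows the squeegee flat and square along the clamp bar, with its x at about 72 mm. The bad flower's centre dot is at crop (304,315), matching press (-45, 35). I'll point there now.

Emit:
send_rows([
  [[-1,0.05,0,0,0],[-1,0.15,0,0,0],[-1,0.3,0,0,0],[-1,0.45,0,0,0],[-1,0.6,0,-0.1,0],[-1,0.7,0,-0.2,0],[-1,0.77,0,-0.3,0],[-1,0.77,0,-0.42,0],[-1,0.77,0,-0.54,0],[-1,0.77,0,-0.64,0],[-1,0.77,0,-0.7,0],[-1,0.77,0,-0.725,0],[-1,0.77,0,-0.725,0],[-1,0.77,0,-0.725,0]],
])

```text
t: 8.67
tool_pos: [0.5437, 0.0719, 0.069]
orientation: [-3.109, 0.449, -0.001]
force: [0.2, -0.4, -0.7]
opening: 0.0928
gripper_force: 0.0
```

Emit:
send_rows([
  [[-1,0,0,0,0],[-1,0,0,0,0],[-1,0,0,0,0],[-1,0,0,0,0],[-1,0,0,0,0],[-1,0,0,0,0],[-1,0,0,0,0],[-1,0,0,0,0],[-1,0,0,0,0],[-1,0,0,0,0],[-1,0,0,0,0],[-1,0,0,0,0],[-1,0,0,0,0],[-1,0,0,0,0],[-1,0,0,0,0],[-1,0,0,0,0],[-1,0,0,0,0],[-1,0,0,0,0],[-1,0,0,0,0],[-1,0,0,0,0]],
])

```text
t: 10.33
tool_pos: [0.543, 0.072, 0.0685]
orientation: [3.109, -0.449, 0.0]
force: [-0.5, 0.0, 0.1]
opening: 0.093
gripper_force: 0.0
```

Emit:
send_rows([
  [[-1,0,0,0,0],[-1,0,0,0,0],[-1,0,0,0,0],[-1,0,0,0,0],[-1,0,0,0,0],[-1,0,0,0,0],[-1,0,0,0,0],[-1,0,0,0,0],[-1,0,0,0,0],[-1,0,0,0,0],[-1,0,0,0,0],[-1,0,0,0,0],[-1,0,0,0,0],[-1,0,0,0,0],[-1,0,0,0,0],[-1,0,0,0,0],[-1,0,0,0,0],[-1,0,0,0,0],[-1,0,0,0,0],[-1,0,0,0,0]],
])

```text
t: 12.0
tool_pos: [0.543, 0.072, 0.0684]
orientation: [3.109, -0.449, 0.0]
force: [0.2, -0.5, 0.9]
opening: 0.093
gripper_force: 0.0
```

```bash
python3 - <<'E'
import m
from h import *
print(pts("top",[241.6,186],z=.025), m.s["tool_pos"])
E
```

```text
tcp press -0.04447680175172014 0.035167749671720275 0.06842310931117512 [ 0.21719539 -0.45472834  0.91847029] 12.0
[[0.54285454 0.07118937 0.025     ]] [0.54300426 0.07202174 0.06842311]
```

The tool point is within 1 mm of the flower centre and 43 mm above the stencil, and it has held there for 3.3 s.

```bash
python3 -c "
from plant import order; print(order.close_job())"
```

```text
the job is handed in; nothing more can be done
None
```

The squeegee was pushed to about 4 mm from the clamp-side bar and lies square along it; I handed the job in with the fingertips still pointing at the bad flower, second from the left, but no verdict came back.

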